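Centre the bubble of the levelling plate

ROBOT

A 7-joint arm with a two-finger parallel gripper is mounted at the origin on a cart in front of the work surface, level with it; the furniture and walls round the work are solid. World frame = base frame: x ahead of the robot, y to its left, z up, the work surface at z = 0. Lengths are in mm, angles in rad, forces in N, time in s.
With the tool pointing down it reaches from about 425 to 975 mm from the base axis. Payload 16.7 kg.
Tool frame: the origin (TCP) lies at the very end of the fingers, on their centre line; the grasp point (between the pads) lies 19 mm behind it; z points along the fingers, y is the direction in which the jaws open and shut (so a half turn about z gives the same grasp; the last joint's range is limited). The gripper opens to 85 mm and grips with 20 to 120 N. Pads are 22 mm wide; open, the fingers measure 114 mm over their backs; the gripper's body (76 mm by 85 mm) begins 54 mm behind the grasp point. The pads swing forward as they close: fully open they stand 13 mm farther back than shut.
Start: joints at [1.175, 0.426, 0.074, 1.606, -0.034, 1.111, -0.067], TCP at [164.22, -654.68, 209.202] pointing down, gripper open.
Joint ranges: [-2.85, 2.85], [-0.5, 2.14], [-1.23, 1.37], [0.21, 2.46], [-1.02, 4.16], [0.16, 2.05], [-2.73, 2.73]. Speed limits (rad/s): [1.89, 1.89, 2.39, 2.39, 3.01, 3.01, 3.01].

INTERFACE

Orientations are given as a 3x3 rotation matrix whose columns are the frame's x, y, z axes.
In Python, from workcell import robot gives the robot as it stands.
- The arm moves only by the shell command python3 -m jog 'ROWS' [OPENING]. ROWS is JSON, a list of rows, each a list of 6 numbers: the shift along the tool's x, y, z in units of 30 mm (1.0 is 30 mm), then the turn, a rotation vector about the tool's x, y, z in degrees. A call has 1 to 8 rows; each row is the pose to reach, as a shift and turn from the pose measured when the call began, along the tool's axes at that moment; what a row does not reach only later rows make up. A row lasts 1/8 s, in which the tool goes at most 62.5 mm and 10.7 degrees, less where a joint would pass 70% of its speed; a pose out of reach is approached as far as the arm can. A call with a gripper value outside its range is refused whole. OPENING is the finger opening in mm, from 0 to 85.4, set as the call begins (- or left out, the last holds). The fingers move at their own pace and stop on an object; the grip force is fixed at half the most. Time passes only in rows, so rows that repeat a pose let the fingers close. It gives the time, the measured TCP pose, the force and the opening at its end, in the units of the state.
- robot.get_state(): the state, without advancing time (a new reading comes with each control period).
- robot.read_camera(name): name is "scene" or "top" or "wrist"; returns (picture, depth): 480x640x3 uint8, red, green, blue; 480x640 float32, mm along the optical axis (not along the pixel's ray), 0 where there is no reading.
- robot.calibration(name): a dict with "fov_y" (degrees; the focal length in pixels is half the picture's height over the tangent of half this angle, whatever the lens; pixels are square), "cx", "cy" (the principal point, pixels), "k1" (the pictures are not rectified: a ray, as slopes to the right and down, at radius r is drawn at 1 + k1 r^2 times it, then the intrinsics apply), "rvec" (rotation vector, rad) and "tvec" (3), from world to camera coordinates, as OpenCV has them; the wrist camera has in their place "T_tool_cam" (4x4, takes a point from camera to tool coordinates, whose origin is the TCP and whose axes are the flange's). Camera axes: x right, y down, z forward; pixel columns grow to the right and rows downward; lengths in mm; the calibration is good to about 2 mm. A picture is of the moment at which its call begins: read the wrist's pose just before it. calibration takes no time and is no camera call.
- robot.finish_job(): hands the job in, once; it reports no verdict.
The state is a dict: "time": time; "q": joint angles; "joint_velocities": joint speeds; "tau": joint torques, N m; "eef_pos": TCP position; "tool_rot": TCP orientation; "wrist_force": force on the tool from outside, world axes, zero at the start; "wrist_torque": the same for the moment, N m; "finger_gap": opening from 0.0 (shut) to 1.0 (fully open).
Only numpy, scipy, OpenCV 4.12 (cv2) and the standard library are available. Lean on these libraries where they do the work, as an engineer would, in place of code of your own. Each camera call takes 0.05 s, during which the arm holds its last target.

TASK

Take the turning key up and off its two-pronged hook, seat it on the square screw head of the levelling plate by pushing the brass spring guard down with it, and turn the screw until the bubble lies between the two black lines of the vial. Then stay there: finish with the key still gripped, upright and pressed down on the screw with the bubble centred, because the screw must not move while I tighten its lock nut. Leave the plaster models on the plate and the little jar where they are.

Things in the scene. Friction and masses are not known exactly. Their poses are not given: they have to be found in the camera images.
- level_key: loose steel socket key, 118 mm tall, 0.12 kg, hanging upright. Origin: centre of its open mouth (underside), z up the shank. Square socket at the bottom: 22 mm outside, 16 mm across inside, 14 mm deep, sides along the key's x and y. Shank 11 mm thick; round collar 28 mm wide at z = 64 to 70 mm, by which it hangs; thin neck; flat handle above z = 84 mm
- key_handle (a point): centre of the key's flat dark-teal handle, 101 mm above its mouth; axes as level_key. The handle is 50 mm along x, 15 mm thick along y and 34 mm tall; the neck below it is 14 mm long and 12 mm thick. Pinch it from above across its thickness (along the key's y)
- key_rack: fixed stand, round dark foot of 68 mm. Origin: on the bench below its fork. The fork, a two-pronged steel hook 98 mm above the bench, points to the stand's own -x; its slot is 14 mm wide, open at the -x end. Lips at the prong ends stand 9 mm above the prongs
- hook (a point): middle of the slot at the height of the fork's top, where the key hangs by its collar; axes as key_rack. The key's socket end does not pass the slot upward: lift the key 12 to 40 mm, over the lips, then draw it out along the stand's -x by 65 mm or more
- screw_head (a point): centre of the top of the levelling screw's square steel head; axes turn with the head, z up. Head: 14 mm square, sides along x and y, tapered in its top 3 mm. It stands in the middle of the round brass guard, 35 mm wide. A key goes on with its mouth centred here and its sides along the head's (any quarter turn; up to 6 degrees off still goes on, and is play before the head follows)
- bubble (a joint): place of the bubble along the vial, m: 0 = centred, negative = toward the plate's end away from the screw, where it starts, 9 to 23 mm off. Turning the screw clockwise seen from above moves it toward the screw (positive), 20 mm per radian. The bubble is 16 mm long; between the two black lines it has 2.5 mm to either side
- vial_centre (a point): middle of the spirit vial, on its top; axes as level_base. The vial is a green tube, 14 mm thick, in a black holder on the plate's front (-x) edge, lying along the plate's y; the pale bubble shows on its upper side, between two black rings when centred
- level_base: the levelling plate: fixed aluminium plate, 150 mm (x) by 260 mm (y), on three rubber feet; origin on the bench under its centre, top face 38 mm up. The screw is on its middle line, 105 mm along +y; a dark mat with the models covers the rest. The plate tilts with the screw by far less than a degree
- model_a: beige plaster tooth model standing on the plate's mat, 57 x 66 x 28 mm, loose: leave alone; origin at its underside
- model_b: white plaster tooth model standing on the plate's mat, 57 x 66 x 28 mm, loose: leave alone; origin at its underside
- jar: small glaze jar with a black lid, 41 mm wide, 35 mm high, loose on the bench: leave alone; origin at its underside
- guard (a joint): how far the spring guard round the head is pushed down, m: 0 = up, its flat rim 1 mm above the head's top, where it stops the key's mouth; 0.010 = down on its stop. It resists with 4 N at first and 11 N at the stop. The key's socket has a firm hold of the head from 0.006 down; 0.007 to 0.010 is a good working depth. When the push ends, the guard lifts the key off the head

How it is judged (in metres and radians):
On the way, in this order (a step that is already met when the one before it is completed fails the run):
1. the key is held by the fingers, off the hook and clear of the rack (horizontal distance between level_key and hook above 0.06 m and contact force between level_key and key_rack below 0.05 N and contact force between the fingers and level_key above 1 N and height (world z) of level_key above 0.02 m), for 0.1 s.
2. the key, pressed down through the guard, has hold of the screw head, the bubble still off centre (horizontal distance between level_key and screw_head below 0.003 m and z of level_key in the frame of screw_head below -0.0035 m and value of joint guard above 0.005 m and value of joint bubble below -0.004 m), for 0.1 s.
At the end, for the whole second after the job is handed in: the bubble is within 2.5 mm of the vial's centre (between the lines) and stays so; the key is gripped by the fingers, stands within 0.12 rad of upright and 3 mm of the screw's axis with its mouth more than 3.5 mm below the head's top, and keeps the spring guard pushed down by more than 5 mm (value of joint bubble between -0.0025 and 0.0025 m and value of joint guard above 0.005 m and horizontal distance between level_key and screw_head below 0.003 m and z of level_key in the frame of screw_head below -0.0035 m and angle between level_key's own z axis and vertical below 0.12 rad and contact force between the fingers and level_key above 1 N); the arm keeps its last pose, push and grip.
It fails at once if a plaster model is shifted by more than 10 mm (distance of any of model_a, model_b from where it was at the start of the episode above 0.01 m).
It fails at once if the jar is shifted by more than 20 mm (distance of jar from where it was at the start of the episode above 0.02 m).
It also fails if it takes over 42 s, if anything falls off the work surface, if the arm or the gripper's body presses on something with over 40 N, if the wrist force passes 120 N, or if a joint passes its speed limit or range.

## Working session

There is one attempt and no reset: what is moved stays moved. The work goes in short steps, Python scripts to look and compute and a shell command to move; the robot and the scene stay as the last step left them, time stands still between calls to the robot, and variables do not carry over. Pictures are saved under pics/ and viewed, and the job is handed in when it is done.

```bash
ls; mkdir -p pics; python3 - <<'E'
from workcell import robot
import cv2, numpy as np
s=robot.get_state()
for k,v in s.items(): print(k,np.round(v,3).tolist())
for n in ["scene","top","wrist"]:
    p,d=robot.read_camera(n); cv2.imwrite(f"pics/{n}0.png",p[:,:,::-1]); np.save(f"pics/{n}0_d.npy",d)
    print(n,robot.calibration(n))
E
```

```text
pics
time 0.0
q [1.175, 0.427, 0.074, 1.607, -0.034, 1.111, -0.067]
joint_velocities [-0.001, -0.001, -0.001, 0.0, 0.0, 0.001, 0.0]
tau [-0.001, -94.982, 3.76, -46.353, 0.019, 0.01, 0.0]
eef_pos [164.116, -654.282, 208.492]
tool_rot [[0.97, 0.243, -0.0], [0.243, -0.97, 0.001], [-0.0, -0.001, -1.0]]
wrist_force [0.03, 0.107, -0.59]
wrist_torque [0.033, 0.023, 0.037]
finger_gap 1.003
scene {'fov_y': 56.33623802890429, 'cx': 321.2783298894359, 'cy': 232.09116467467896, 'k1': -0.08790577465743743, 'rvec': array([ 0.91286969, -2.24156461,  1.30367235]), 'tvec': array([253.38438031, 363.87866853, 423.78361762])}
top {'fov_y': 42.82007569677681, 'cx': 316.175602666114, 'cy': 235.66249658314686, 'k1': 0.025894014521972597, 'rvec': array([ 2.1156906 , -2.15086458,  0.20328962]), 'tvec': array([-217.42336954,  600.02791872, 1092.05551004])}
wrist {'fov_y': 71.13125608042326, 'cx': 324.80722021849846, 'cy': 235.74618915673307, 'k1': -0.06056047807688049, 'T_tool_cam': array([[-1.39258515e-03, -9.58701635e-01, -2.84410329e-01,
         7.32508415e+01],
       [ 9.99999020e-01, -1.37647499e-03, -2.56513056e-04,
         1.50839386e-01],
       [-1.45564217e-04, -2.84410407e-01,  9.58702612e-01,
        -1.65616014e+02],
       [ 0.00000000e+00,  0.00000000e+00,  0.00000000e+00,
         1.00000000e+00]])}
```

View pics/scene0.png

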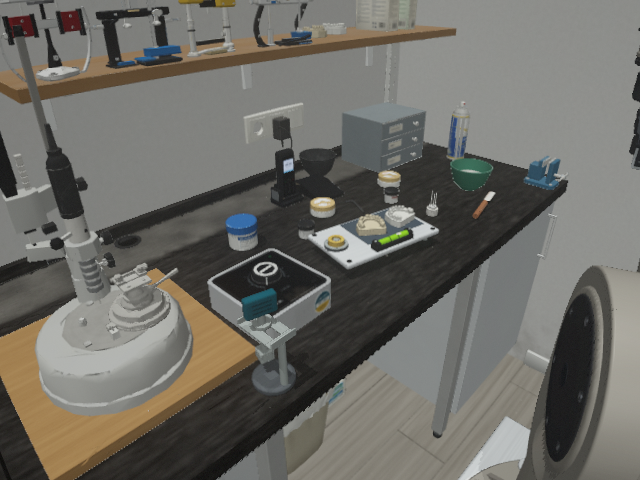

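View pics/top0.png

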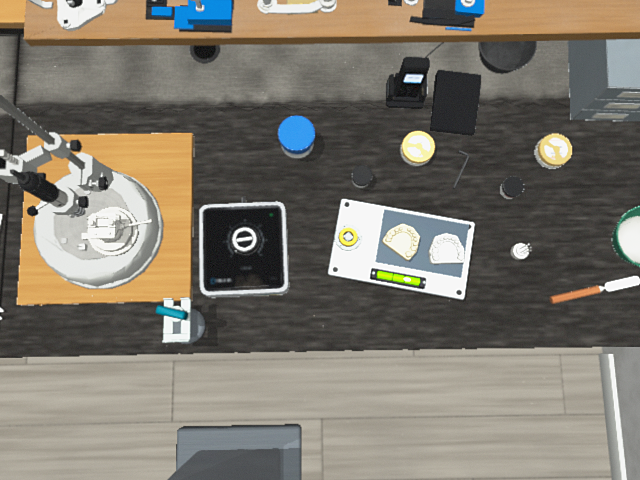

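View pics/wrist0.png

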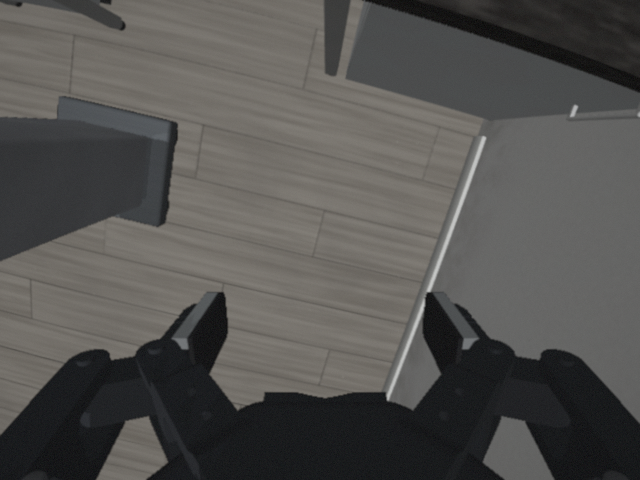

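The scene camera shows the rack at about (275,345) with the teal key handle at (262,303), the plate at (375,235) with the brass guard at (337,242), and the vial at (392,240). In the top view the key is at (172,313), the screw at (347,237), the vial at (397,278), and the models are at (402,241) and (446,248). The jar is one of the black-lidded ones near (361,177) or (512,188).

```bash
cat > h.py <<'E'
import numpy as np, cv2
from scipy.spatial.transform import Rotation as R
from workcell import robot
def K(c):
    f=240/np.tan(np.radians(c["fov_y"]/2)); return f,c["cx"],c["cy"],c["k1"]
def extr(name,st=None):
    c=robot.calibration(name)
    if name!="wrist":
        Rm=R.from_rotvec(c["rvec"]).as_matrix(); return Rm.T,-Rm.T@c["tvec"]   # cam->world
    T=c["T_tool_cam"]; Rt=np.array(st["tool_rot"]); p=np.array(st["eef_pos"])
    return Rt@T[:3,:3], Rt@T[:3,3]+p
def rays(name,uv,st=None):
    c=robot.calibration(name); f,cx,cy,k1=K(c)
    uv=np.atleast_2d(np.asarray(uv,float)); Km=np.array([[f,0,cx],[0,f,cy],[0,0,1]])
    n=cv2.undistortPoints(uv[:,None],Km,np.array([k1,0,0,0.]))[:,0]
    return np.c_[n,np.ones(len(n))]
def onplane(name,uv,z,st=None):
    d=rays(name,uv,st); Rm,o=extr(name,st); w=d@Rm.T
    return o+w*((z-o[2])/w[:,2])[:,None]
def cloud(name,depth,mask,st=None):
    v,u=np.nonzero(mask&(depth>0)); d=rays(name,np.c_[u,v],st)*depth[v,u][:,None]
    Rm,o=extr(name,st); return o+d@Rm.T, np.c_[u,v]
def proj(name,P,st=None):
    c=robot.calibration(name); f,cx,cy,k1=K(c); Rm,o=extr(name,st)
    q=(np.atleast_2d(P)-o)@Rm; n=q[:,:2]/q[:,2:]; r2=(n**2).sum(1,keepdims=True)
    return n*(1+k1*r2)*f+[cx,cy]
def tri(obs):
    A=np.zeros((3,3));b=np.zeros(3)
    for name,uv,st in obs:
        Rm,o=extr(name,st); d=Rm@rays(name,uv)[0]; d/=np.linalg.norm(d); M=np.eye(3)-np.outer(d,d); A+=M;b+=M@o
    return np.linalg.solve(A,b)
def snap(name,tag):
    st=robot.get_state(); p,d=robot.read_camera(name); cv2.imwrite(f"pics/{tag}.png",p[:,:,::-1]); np.save(f"pics/{tag}_d.npy",d)
    np.save(f"pics/{tag}_st.npy",st,allow_pickle=True); return p,d,st
E
python3 - <<'E'
from h import *
print(extr("scene")[1],extr("top")[1])
def teal(p):
    h=cv2.cvtColor(p,cv2.COLOR_BGR2HSV); return (h[...,0]>85)&(h[...,0]<100)&(h[...,1]>120)
for n,box in (("scene",(235,280,280,330)),("top",(150,295,200,330))):
    p=cv2.imread(f"pics/{n}0.png"); d=np.load(f"pics/{n}0_d.npy"); m=teal(p); b=np.zeros_like(m); b[box[1]:box[3],box[0]:box[2]]=1; m&=b
    P,uv=cloud(n,d,m); print(n,m.sum(),P.min(0),P.max(0),np.median(P,0))
    top=P[P[:,2]>np.percentile(P[:,2],60)]; 
    r=cv2.minAreaRect(P[:,:2].astype(np.float32)); print(r, "centroid",P.mean(0), uv.mean(0))
for uv,z in [((347,237),45),((397,278),50),((402,241),66),((446,248),66),((361,177),35),((512,188),35),((190,325),0),((348,205),38),((474,217),38),((464,297),38),((331,269),38)]:
    print(uv,onplane("top",uv,z)[0].round(1))
for n,(x0,y0,x1,y1),s in (("top",(140,285,230,355),8),("scene",(220,270,320,400),6),("top",(320,160,530,310),3.8),("scene",(290,180,450,270),5)):
    p=cv2.imread(f"pics/{n}0.png")[y0:y1,x0:x1]; cv2.imwrite(f"pics/c_{n}_{x0}.png",cv2.resize(p,None,fx=s,fy=s,interpolation=cv2.INTER_CUBIC))
E
```

```text
[ 43.34830538 310.15259167 527.38048737] [ 393.02044347 -212.23926337 1183.37698473]
scene 655 [ 4.41061242e+02 -3.45550209e-01  1.19613542e+02] [464.11137516  47.60652028 153.16770142] [449.05888731  24.16522063 144.11499056]
((452.47955322265625, 23.605077743530273), (48.299991607666016, 15.866705894470215), 79.44599914550781) centroid [449.4259554   24.50517929 141.23935977] [259.5422427  302.41321045]
top 250 [443.16951926  -3.51038298  -6.04454118] [465.63947198  81.3753304  154.00570604] [453.41177397  19.74139576 149.5806698 ]
((458.38873291015625, 38.46519088745117), (84.90874481201172, 14.89777946472168), 77.60475158691406) centroid [453.60606934  20.32943326 147.49283229] [170.41365462 311.97188755]
(347, 237) [ 594.7 -285.6   45. ]
(397, 278) [ 514.9 -376.3   50. ]
(402, 241) [ 581.8 -386.1   66. ]
(446, 248) [ 567.4 -466.9   66. ]
(361, 177) [ 714.2 -316.6   35. ]
(512, 188) [ 687.7 -608.    35. ]
(190, 325) [436.9  15.6   0. ]
(348, 205) [ 658.2 -289.6   38. ]
(474, 217) [ 631.  -530.2   38. ]
(464, 297) [ 478.6 -501.8   38. ]
(331, 269) [ 535.2 -254.3   38. ]
```

View pics/c_top_140.png

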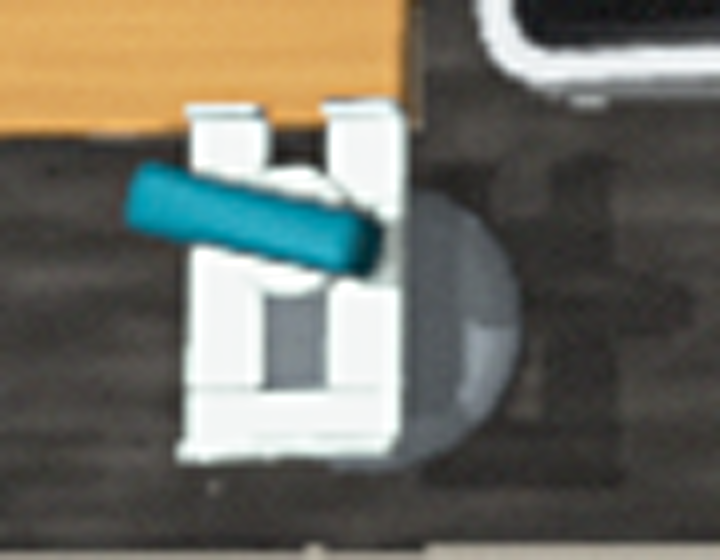

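View pics/c_scene_220.png

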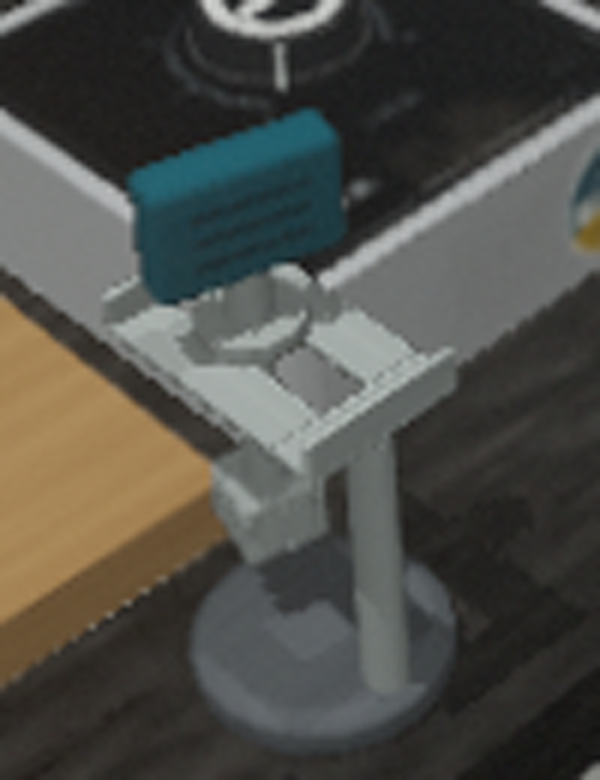

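View pics/c_top_320.png

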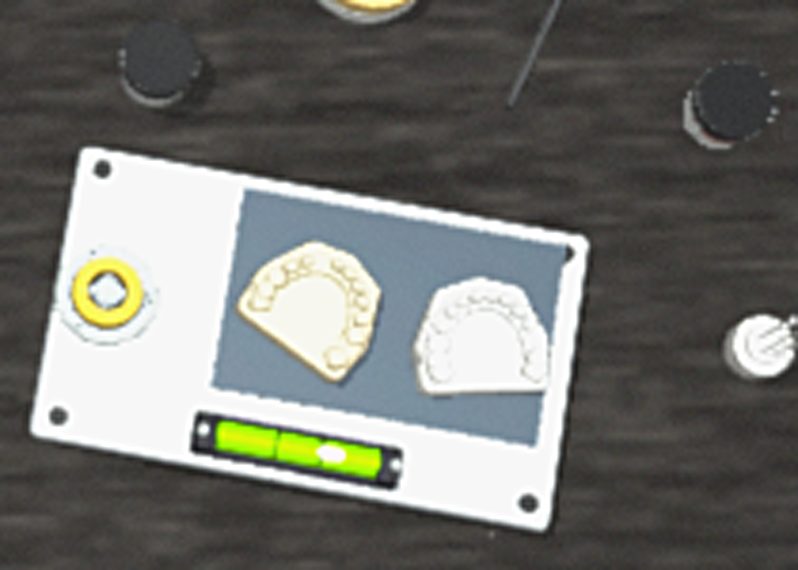

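View pics/c_scene_290.png

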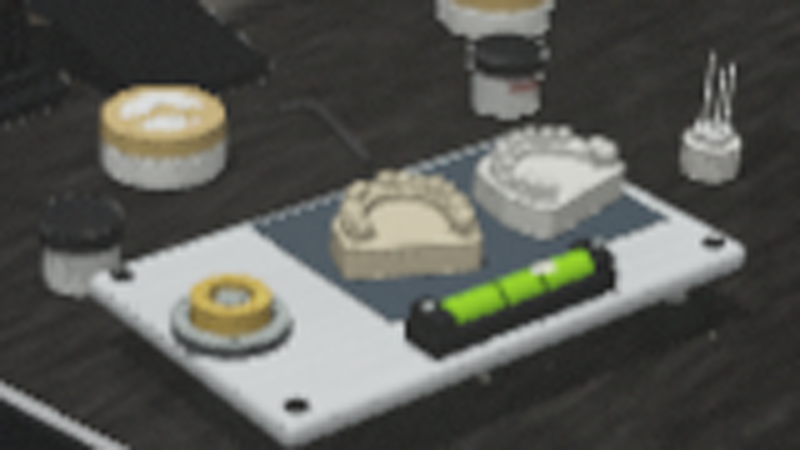

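```bash
python3 -m jog '[[1.5,-0.7,0.1,0,0,-5],[3.5,-1.6,0.2,0,0,-12],[5.4,-2.5,0.3,0,0,-18],[7.4,-3.4,0.4,0,0,-25],[9.4,-4.3,0.5,0,0,-32],[11.3,-5.2,0.6,0,0,-38],[13.2,-6.0,0.6,0,0,-44],[14.8,-6.8,0.6,0,0,-50]]'; python3 -m jog '[[0.5,0.9,0,0,0,0],[0.5,0.9,0,0,0,0]]'; python3 - <<'E'
from h import *
p,d,st=snap("wrist","w1"); print(st["time"],st["eef_pos"],np.array(st["tool_rot"]).round(3).tolist(),np.round(st["q"],3),st["wrist_force"])
print(proj("wrist",[[595,-286,45],[515,-376,50]],st))
E
```

```text
time: 1.15
eef_pos: [545.0, -348.4, 190.7]
tool_rot: [[0.434, 0.901, -0.0], [0.901, -0.434, 0.001], [0.001, -0.001, -1.0]]
wrist_force: [0.2, -0.9, -0.2]
finger_gap: 0.999
time: 1.4
eef_pos: [578.0, -344.7, 190.0]
tool_rot: [[0.431, 0.902, -0.0], [0.902, -0.431, 0.002], [0.002, -0.001, -1.0]]
wrist_force: [-0.4, -0.3, -0.3]
finger_gap: 0.999
1.4 [ 577.97471738 -344.70069707  189.988692  ] [[0.431, 0.902, -0.0], [0.902, -0.431, 0.002], [0.002, -0.001, -1.0]] [ 0.631  0.452 -0.257  1.613  0.124  1.094 -0.104] [-0.42606816 -0.31587779 -0.30251165]
[[313.07324135 151.2893112 ]
 [280.29093482 272.61865754]]
```

View pics/w1.png

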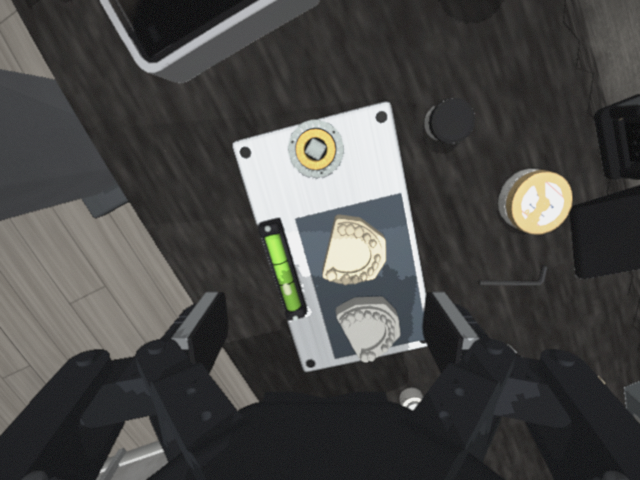

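The wrist view shows the guard and square head at about (316,149) and the vial running from (270,235) to (296,310) with the bubble near (287,288). The models are at (355,250) and (368,330), and the jar's black lid at (450,120). Next I'll measure these.

```bash
python3 - <<'E'
from h import *
p=cv2.imread("pics/w1.png"); d=np.load("pics/w1_d.npy"); st=np.load("pics/w1_st.npy",allow_pickle=True).item()
h=cv2.cvtColor(p,cv2.COLOR_BGR2HSV)
brass=(h[...,0]>15)&(h[...,0]<32)&(h[...,1]>130); b=np.zeros_like(brass); b[120:180,285:350]=1; brass&=b
P,uv=cloud("wrist",d,brass,st); print("brass z",np.percentile(P[:,2],[5,50,95]),brass.sum())
c=cv2.minEnclosingCircle(uv.astype(np.float32)); print("circ",c); e=cv2.fitEllipse(max(cv2.findContours(brass.astype(np.uint8),cv2.RETR_EXTERNAL,cv2.CHAIN_APPROX_NONE)[0],key=len)); print(e)
zr=np.median(P[:,2])
crop=p[115:185,280:355]; cv2.imwrite("pics/w1_head.png",cv2.resize(crop,None,fx=8,fy=8,interpolation=cv2.INTER_CUBIC))
crop=p[215:325,250:320]; cv2.imwrite("pics/w1_vial.png",cv2.resize(crop,None,fx=5.4,fy=5.4,interpolation=cv2.INTER_CUBIC))
# head = hole in brass
m=brass.astype(np.uint8); cs,hi=cv2.findContours(m,cv2.RETR_CCOMP,cv2.CHAIN_APPROX_NONE)
for i,cc in enumerate(cs):
    if hi[0][i][3]>=0 and len(cc)>10: print("hole",cv2.minAreaRect(cc),cv2.contourArea(cc))
for z in (45,50,55,60): print(z,onplane("wrist",e[0],z,st)[0])
T=d[145:154,311:321]; hm=np.zeros_like(brass); hm[145:154,311:321]=1; print("head z",np.median(cloud("wrist",d,hm,st)[0],0))
pm=np.zeros_like(brass); pm[160:190,350:380]=1; print("plate z",np.median(cloud("wrist",d,pm,st)[0],0))
pc=[(235,143),(391,103),(427,345),(304,371)]; print(onplane("wrist",pc,38,st))
E
```

```text
brass z [46.563401   56.47206112 56.97735614] 10
circ ((316.5, 147.5), 19.300357818603516)Traceback (most recent call last):
  File "<stdin>", line 6, in <module>
cv2.error: OpenCV(4.12.0) /io/opencv/modules/imgproc/src/shapedescr.cpp:361: error: (-201:Incorrect size of input array) There should be at least 5 points to fit the ellipse in function 'fitEllipseNoDirect'
```

```bash
python3 - <<'E'
from h import *
p=cv2.imread("pics/w1.png"); d=np.load("pics/w1_d.npy"); st=np.load("pics/w1_st.npy",allow_pickle=True).item()
h=cv2.cvtColor(p,cv2.COLOR_BGR2HSV)
print(h[149,300:335].tolist())
brass=(h[...,0]>12)&(h[...,0]<40)&(h[...,1]>90); b=np.zeros_like(brass); b[120:180,285:350]=1; brass&=b
crop=p[115:185,280:355]; cv2.imwrite("pics/w1_head.png",cv2.resize(crop,None,fx=8,fy=8,interpolation=cv2.INTER_CUBIC))
crop=p[215:325,250:320]; cv2.imwrite("pics/w1_vial.png",cv2.resize(crop,None,fx=5.4,fy=5.4,interpolation=cv2.INTER_CUBIC))
P,uv=cloud("wrist",d,brass,st); print("brass z",np.percentile(P[:,2],[5,50,95]),brass.sum())
e=cv2.fitEllipse(max(cv2.findContours(brass.astype(np.uint8),cv2.RETR_EXTERNAL,cv2.CHAIN_APPROX_NONE)[0],key=len)); print(e)
cs,hi=cv2.findContours(brass.astype(np.uint8),cv2.RETR_CCOMP,cv2.CHAIN_APPROX_NONE)
for i,cc in enumerate(cs):
    if hi[0][i][3]>=0 and len(cc)>10: print("hole",cv2.minAreaRect(cc),cv2.contourArea(cc))
for z in (45,50,55,60): print(z,onplane("wrist",e[0],z,st)[0])
hm=np.zeros_like(brass); hm[145:154,311:321]=1; print("head z",np.median(cloud("wrist",d,hm,st)[0],0))
pm=np.zeros_like(brass); pm[160:190,350:380]=1; print("plate z",np.median(cloud("wrist",d,pm,st)[0],0))
pc=[(235,143),(391,103),(427,345),(304,371)]; print(onplane("wrist",pc,38,st))
E
```

```text
[[25, 118, 233], [25, 114, 234], [25, 117, 231], [22, 125, 190], [22, 118, 104], [38, 14, 75], [85, 11, 135], [81, 10, 180], [80, 12, 197], [80, 12, 198], [75, 10, 198], [86, 10, 198], [78, 13, 201], [83, 11, 202], [80, 11, 203], [80, 11, 204], [78, 13, 203], [79, 10, 204], [80, 11, 205], [83, 10, 205], [83, 11, 204], [81, 13, 204], [83, 11, 202], [81, 9, 190], [90, 9, 144], [102, 16, 80], [22, 93, 82], [23, 121, 167], [25, 119, 225], [26, 113, 235], [26, 115, 233], [25, 117, 233], [24, 119, 234], [24, 120, 236], [22, 127, 227]]
brass z [39.28379432 56.02275099 57.36657807] 913
((315.2985534667969, 148.73007202148438), (38.86273193359375, 40.18867492675781), 172.82652282714844)
hole ((315.25, 148.75001525878906), (22.62741470336914, 21.92030906677246), 45.0) 399.5
45 [ 597.79790603 -284.84572174   45.        ]
50 [ 597.99663903 -284.76265635   50.        ]
55 [ 598.19537202 -284.67959097   55.        ]
60 [ 598.39410501 -284.59652558   60.        ]
head z [ 598.25432767 -284.95035368   54.72299653]
plate z [ 628.78502826 -325.88654626   38.68455404]
[[ 533.2493452  -248.03089022   38.        ]
 [ 676.09513136 -278.12276516   38.        ]
 [ 616.72036566 -526.53028297   38.        ]
 [ 478.88386193 -497.92122953   38.        ]]
```

View pics/w1_head.png

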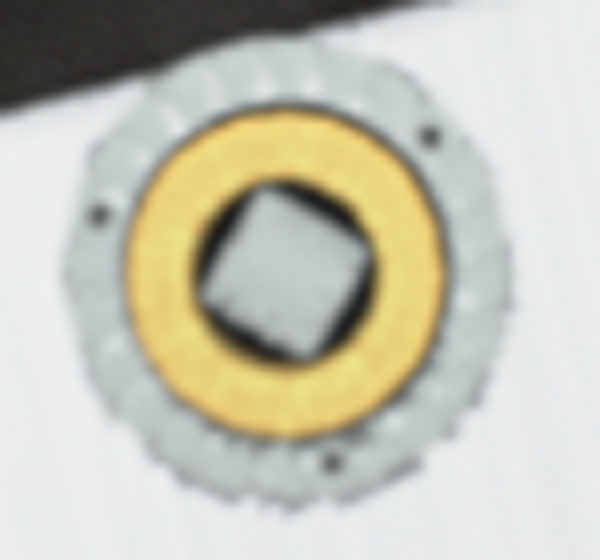

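View pics/w1_vial.png

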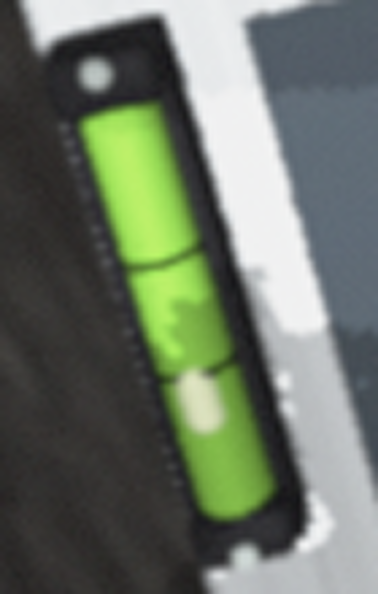

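```bash
python3 - <<'E'
from h import *
st=np.load("pics/w1_st.npy",allow_pickle=True).item()
c=np.array([(268,182),(370,250),(308,362),(203,300)])/8+[280,115]-0.44
W=onplane("wrist",c,55,st); print(W, W.mean(0)); 
for i in range(4):
    v=W[(i+1)%4]-W[i]; print("side",np.linalg.norm(v),np.degrees(np.arctan2(v[1],v[0]))%90)
v=np.array([(165,262),(200,370),(203,402)])/5.4+[250,215]-0.4
V=onplane("wrist",v,55,st); print(V); u=V[0]-V[1]; L=np.linalg.norm(u);u/=L
print("ring gap",L,"bubble",(V[2]-(V[0]+V[1])/2)@u, "axis yaw",np.degrees(np.arctan2(u[1],u[0])))
# top and scene brass centre
for n,box in (("top",(330,220,365,255)),("scene",(315,228,358,260))):
    p=cv2.imread(f"pics/{n}0.png"); h=cv2.cvtColor(p,cv2.COLOR_BGR2HSV); m=(h[...,0]>15)&(h[...,0]<35)&(h[...,1]>100); b=np.zeros_like(m); b[box[1]:box[3],box[0]:box[2]]=1; m&=b
    v,u=np.nonzero(m); print(n,len(u)); cc=max(cv2.findContours(m.astype(np.uint8),cv2.RETR_EXTERNAL,cv2.CHAIN_APPROX_NONE)[0],key=len); e=cv2.fitEllipse(cc); print(e, onplane(n,e[0],56)[0])
E
```

```text
[[ 600.68326631 -275.18054563   55.        ]
 [ 607.52007951 -286.40868956   55.        ]
 [ 596.21215263 -294.26189458   55.        ]
 [ 588.79168309 -283.30302245   55.        ]] [ 598.30179539 -284.78853805   55.        ]
side 13.145844616700494 31.33722154477664
side 13.767426756677422 34.779465378215434
side 13.23481191993007 34.102707631751244
side 14.400846547176197 34.334802496043714
[[ 521.03599448 -365.67453439   55.        ]
 [ 516.97991935 -386.89262324   55.        ]
 [ 514.53040796 -392.7599983    55.        ]]
ring gap 21.60229246269973 bubble -17.024091682515145 axis yaw 79.17783337976832
top 192
((347.71771240234375, 236.61410522460938), (17.197208404541016, 17.673633575439453), 107.51017761230469) [ 593.41604405 -286.2820248    56.        ]
scene 130
((335.5661315917969, 240.48890686035156), (10.921479225158691, 15.973198890686035), 88.34390258789062) [ 587.02868089 -277.02342795   56.        ]
```

```bash
python3 -m jog '[[1.2,-1.3,-0.5,0,0,-3],[2.6,-2.9,-1,0,0,-6],[4,-4.4,-1.3,0,0,-9],[5.4,-5.9,-1.3,0,0,-12],[6.7,-7.3,-1.3,0,0,-14],[7.6,-8.3,-1.3,0,0,-14],[7.95,-8.7,-1.3,0,0,-14],[7.95,-8.7,-1.3,0,0,-14]]'; python3 - <<'E'
from h import *
p,d,st=snap("wrist","w2"); print(st["time"],st["eef_pos"],np.array(st["tool_rot"]).round(3).tolist(),np.round(st["q"],3),st["wrist_force"])
E
```

```text
time: 2.45
eef_pos: [444.1, -18.4, 229.8]
tool_rot: [[0.202, 0.979, -0.001], [0.979, -0.202, 0.001], [0.001, -0.001, -1.0]]
wrist_force: [0.7, -1.4, 0.2]
finger_gap: 1.001
2.45 [444.09868116 -18.39751609 229.82670638] [[0.202, 0.979, -0.001], [0.979, -0.202, 0.001], [0.001, -0.001, -1.0]] [ 0.394  0.052 -0.506  2.046  0.028  1.051 -0.33 ] [ 0.65360185 -1.44803743  0.21890746]
```

View pics/w2.png

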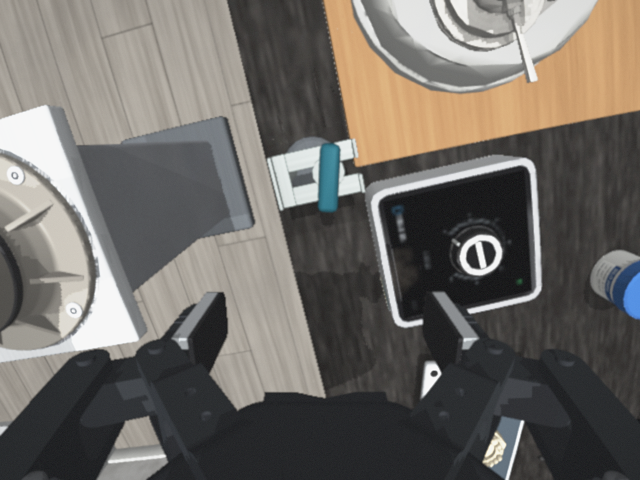

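The teal handle is at (329,177), nearly along the tool's x. The fork prongs end near (355,150) and (360,183), so the fork is open to the image's right, roughly world +x.

```bash
python3 - <<'E'
from h import *
p=cv2.imread("pics/w2.png"); d=np.load("pics/w2_d.npy"); st=np.load("pics/w2_st.npy",allow_pickle=True).item()
h=cv2.cvtColor(p,cv2.COLOR_BGR2HSV); m=(h[...,0]>85)&(h[...,0]<100)&(h[...,1]>110); b=np.zeros_like(m); b[130:225,305:355]=1; m&=b
P,uv=cloud("wrist",d,m,st); zt=np.percentile(P[:,2],90); print("top z",zt,m.sum())
T=np.abs(P[:,2]-zt)<4; r=cv2.minAreaRect(P[T][:,:2].astype(np.float32)); print(r,P[T].mean(0))
Q=P[T][:,:2]; c=np.array(r[0]); 
_,_,vt=np.linalg.svd(Q-Q.mean(0)); print("axis yaw",np.degrees(np.arctan2(vt[0,1],vt[0,0])))
Rt=np.array(st["tool_rot"]); print("tool coords",Rt.T@(np.r_[r[0],zt]-st["eef_pos"]))
x0,y0,x1,y1=255,125,375,225; cv2.imwrite("pics/w2_c.png",cv2.resize(p[y0:y1,x0:x1],None,fx=6,fy=6,interpolation=cv2.INTER_CUBIC))
E
```

```text
top z 153.52206742124548 1224
((455.87890625, 23.40815544128418), (48.72617721557617, 14.162983894348145), 77.3236083984375) [456.27600613  23.78561292 152.46651916]
axis yaw -104.13470086521161
tool coords [43.2707606   3.1536082  76.33204985]
```

View pics/w2_c.png

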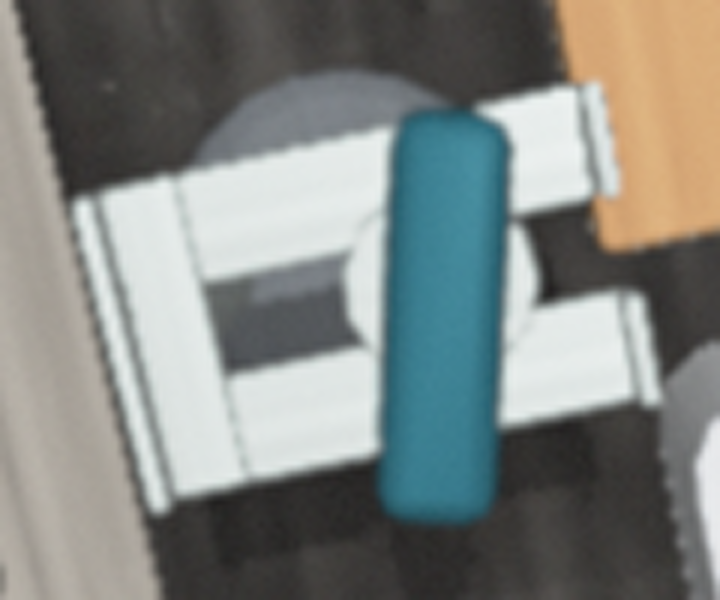

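```bash
python3 -m jog '[[0.8,0.05,0.3,0,0,1],[1.44,0.1,0.9,0,0,1.7],[1.44,0.1,1.6,0,0,1.7],[1.44,0.1,2.4,0,0,1.7],[1.44,0.1,3.1,0,0,1.7],[1.44,0.1,3.5,0,0,1.7],[1.44,0.1,3.73,0,0,1.7],[1.44,0.1,3.73,0,0,1.7]]'; python3 - <<'E'
from h import *
p,d,st=snap("wrist","w3"); print(st["time"],st["eef_pos"],st["wrist_force"])
snap("scene","s3")
d=np.load("pics/w2_d.npy"); st=np.load("pics/w2_st.npy",allow_pickle=True).item()
P,uv=cloud("wrist",d,d>0,st)
for nm,(u0,v0,u1,v1) in dict(cooker=(380,170,535,320),cookedge=(372,180,382,300),art=(370,0,590,70),board=(340,90,400,150)).items():
    s=(uv[:,0]>u0)&(uv[:,0]<u1)&(uv[:,1]>v0)&(uv[:,1]<v1); Q=P[s]; print(nm,Q.min(0).round(),Q.max(0).round(),np.median(Q,0).round())
E
```

```text
time: 3.5
eef_pos: [456.2, 22.4, 117.8]
tool_rot: [[0.233, 0.973, -0.001], [0.973, -0.233, 0.001], [0.001, -0.001, -1.0]]
wrist_force: [-0.3, -0.4, 0.3]
finger_gap: 1.0
3.5 [456.20641262  22.35513952 117.78702528] [-0.2622427  -0.43585061  0.31489366]
cooker [ 485. -236.   -2.] [693.   2. 293.] [574. -75.  59.]
cookedge [ 480. -161.   -2.] [512.  -8.  62.] [493. -64.  43.]
art [519.  68.  24.] [750. 152. 163.] [591. 107. 100.]
board [471.  24.  -2.] [544.  94. 110.] [509.  60.  26.]
```

View pics/w3.png

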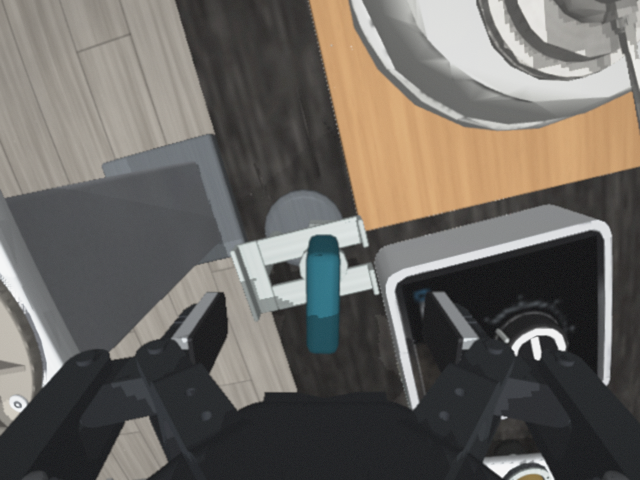

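View pics/s3.png

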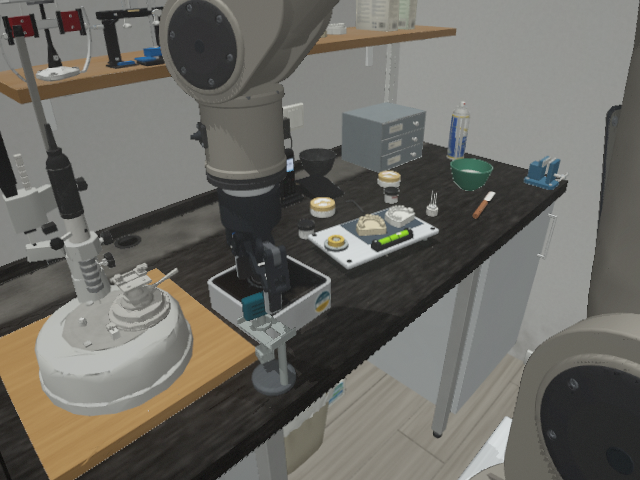

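```bash
python3 -m jog '[[0,0,0,0,0,0],[0,0,0,0,0,0],[0,0,0,0,0,0],[0,0,0,0,0,0],[0,0,0,0,0,0],[0,0,0,0,0,0]]' 0; python3 - <<'E'
from h import *
p,d,st=snap("wrist","w4"); print(st["time"],st["eef_pos"],st["wrist_force"],st["finger_gap"]*85.4)
print(proj("wrist",[np.r_[st["eef_pos"][:2],152]],st))
h=cv2.cvtColor(p[:,:,::-1].copy(),cv2.COLOR_BGR2HSV); m=(h[...,0]>85)&(h[...,0]<105)&(h[...,1]>90); P,uv=cloud("wrist",d,m,st); Rt=np.array(st["tool_rot"]); L=(P-st["eef_pos"])@Rt; s=np.abs(L[:,0])<60; L=L[s]; print(np.percentile(L,[1,50,99],axis=0))
E
```

```text
time: 4.35
eef_pos: [456.4, 22.7, 118.6]
tool_rot: [[0.232, 0.973, -0.0], [0.973, -0.232, 0.001], [0.001, -0.001, -1.0]]
wrist_force: [-3.7, 0.4, 7.7]
finger_gap: 0.154
4.35 [456.36419897  22.65611747 118.55801225] [-3.68227797  0.37730599  7.65457852] 13.127805903468701
[[323.00993454 308.42325685]]
[[-41.58626769  -5.98036092 -36.8291109 ]
 [  6.08443422   0.88031505 -33.84463072]
 [ 25.99738663  75.14998884  59.67071501]]
```

View pics/w4.png

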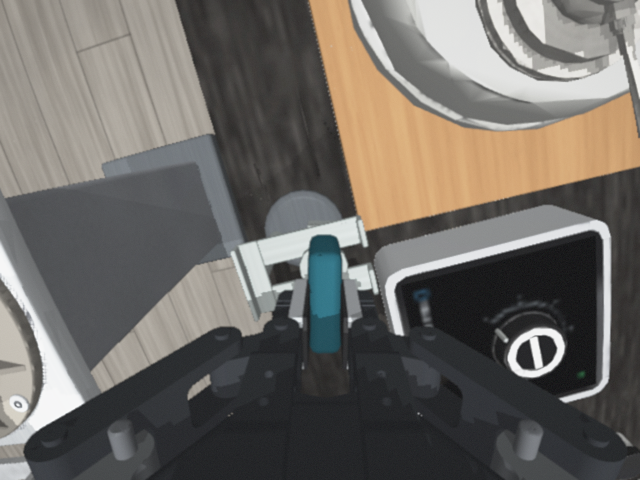

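```bash
python3 -m jog '[[0,0,-0.3,0,0,0],[0,0,-0.7,0,0,0],[0,0,-0.9,0,0,0],[0,0,-0.9,0,0,0]]'; python3 - <<'E'
from h import *
p,d,st=snap("scene","s5"); p,d,st=snap("wrist","w5"); print(st["time"],st["finger_gap"]*85.4)
p=cv2.imread("pics/s5.png")[250:400,200:350]; cv2.imwrite("pics/s5c.png",cv2.resize(p,None,fx=4,fy=4,interpolation=cv2.INTER_CUBIC))
E
```

```text
time: 4.9
eef_pos: [456.7, 22.6, 146.2]
tool_rot: [[0.233, 0.973, 0.001], [0.973, -0.233, 0.001], [0.001, 0.001, -1.0]]
wrist_force: [-0.1, -0.3, -1.2]
finger_gap: 0.154
4.95 13.330159470982696
```

View pics/s5c.png

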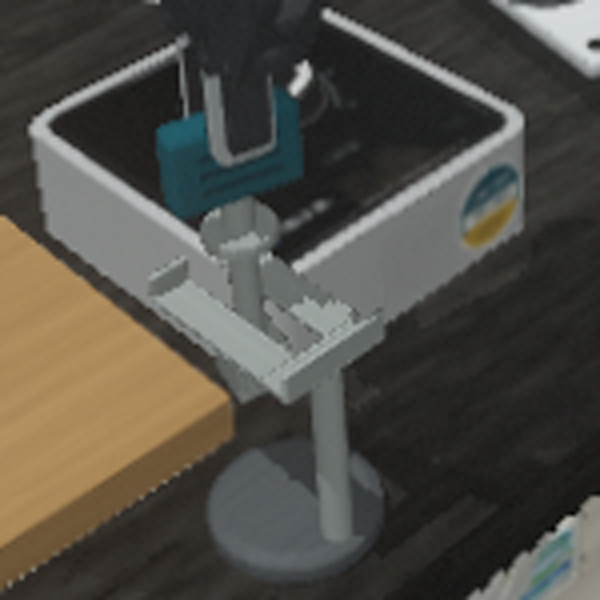

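View pics/w5.png

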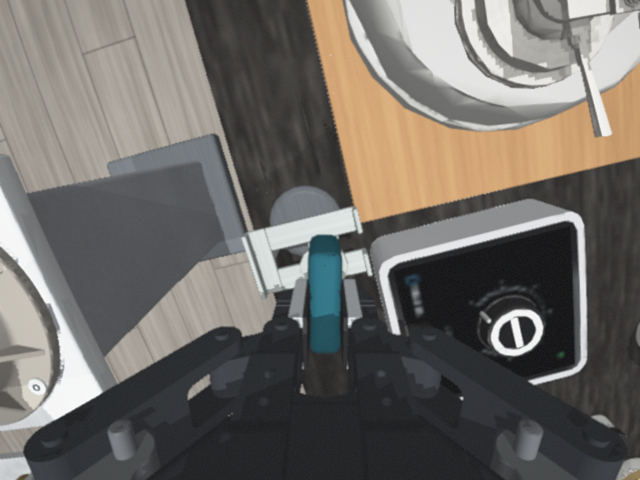

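The key is up with its collar clear above the prongs and its shank still inside the slot. I'll draw it out along world +x.

```bash
python3 -m jog '[[0.12,0.4,0,0,0,0],[0.3,1.0,0,0,0,0],[0.47,1.65,0,0,0,0],[0.65,2.3,0,0,0,0],[0.77,2.75,0,0,0,0],[0.77,2.75,0,0,0,0],[0.77,2.75,0,0,0,0]]'; python3 - <<'E'
from h import *
p,d,st=snap("scene","s6");p,d,st=snap("wrist","w6"); print(st["time"],st["finger_gap"]*85.4,st["wrist_force"],np.round(st["q"],3))
E
```

```text
time: 5.88
eef_pos: [541.4, 25.8, 145.2]
tool_rot: [[0.232, 0.973, -0.001], [0.973, -0.232, 0.001], [0.0, -0.001, -1.0]]
wrist_force: [-0.5, -0.8, -1.1]
finger_gap: 0.154
5.925 12.921140104892176 [ 0.06359104 -0.23790793 -1.79530487] [ 0.266  0.324 -0.515  1.942  0.196  0.926 -0.58 ]
```

View pics/s6.png

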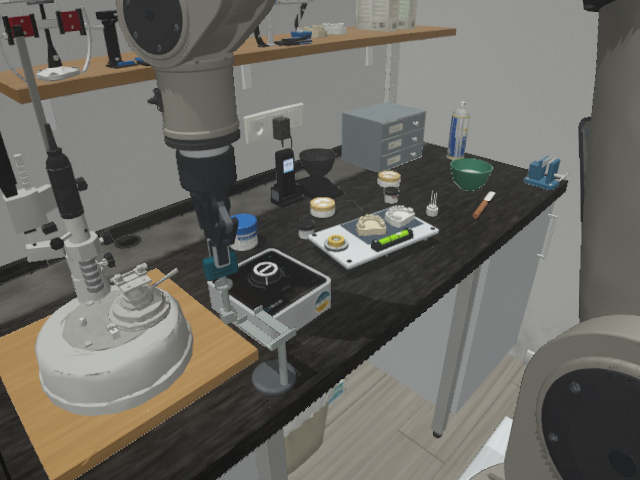

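```bash
python3 -m jog '[[0,0,-1.3,0,0,2],[-1.2,0.35,-1.7,0,0,8],[-2.8,0.85,-1.7,0,0,15],[-4.5,1.35,-1.7,0,0,22],[-6.2,1.85,-1.7,0,0,29],[-7.9,2.35,-1.5,0,0,36],[-9.5,2.85,-1.2,0,0,42],[-10.73,3.23,-1,0,0,42.6]]'; python3 -m jog '[[0,0,0.1,0,0,0],[0,0,0.1,0,0,0]]'; python3 - <<'E'
from h import *
p,d,st=snap("wrist","w7"); print(st["time"],st["eef_pos"],np.array(st["tool_rot"]).round(3).tolist(),np.round(st["q"],3),st["wrist_force"])
snap("top","t7");snap("scene","s7")
E
```

```text
time: 6.98
eef_pos: [560.1, -312.1, 175.1]
tool_rot: [[0.831, 0.556, -0.001], [0.556, -0.831, 0.0], [-0.001, -0.001, -1.0]]
wrist_force: [1.1, -0.1, -1.0]
finger_gap: 0.157
time: 7.22
eef_pos: [559.7, -311.4, 171.9]
tool_rot: [[0.831, 0.556, -0.001], [0.556, -0.831, 0.001], [-0.001, -0.001, -1.0]]
wrist_force: [-0.6, 1.4, -2.1]
finger_gap: 0.152
7.225 [ 559.70789488 -311.43711621  171.85677463] [[0.831, 0.556, -0.001], [0.556, -0.831, 0.001], [-0.001, -0.001, -1.0]] [ 0.587  0.416 -0.235  1.709  0.11   1.031 -0.667] [-0.627256    1.37756198 -2.14703059]
```

View pics/w7.png

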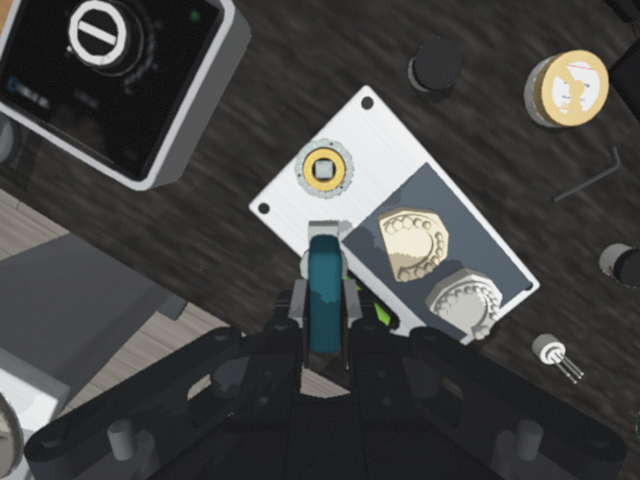

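View pics/t7.png

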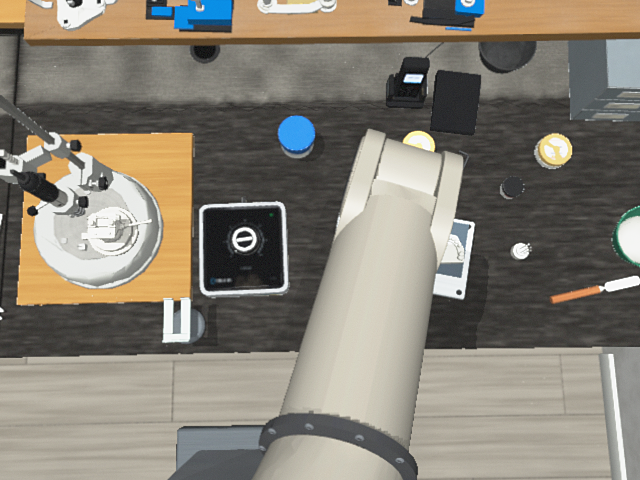

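View pics/s7.png

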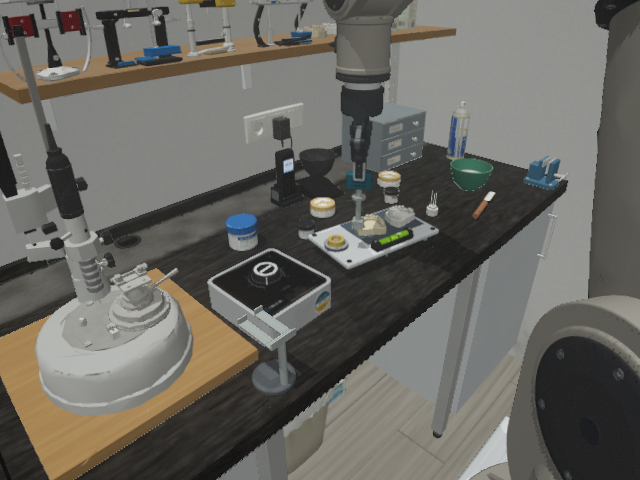

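The wrist view shows the screw head at about (323,169), square to the tool, and the key's socket front at about (325,230). The scene view still shows the vial at about (392,240), clear of the arm.

```bash
python3 - <<'E'
from h import *
p=cv2.imread("pics/w7.png"); st=np.load("pics/w7_st.npy",allow_pickle=True).item(); d=np.load("pics/w7_d.npy")
Rt=np.array(st["tool_rot"]); o=np.array(st["eef_pos"])
pts=np.array([[11,-11,84.6],[11,11,84.6],[11,-11,66],[11,11,66]],float)
print(proj("wrist",o+pts@Rt.T,st).round(1))
h=cv2.cvtColor(p,cv2.COLOR_BGR2HSV)
br=(h[...,0]>12)&(h[...,0]<40)&(h[...,1]>90); b=np.zeros_like(br); b[130:205,290:360]=1; br&=b
cs,hi=cv2.findContours(br.astype(np.uint8),cv2.RETR_CCOMP,cv2.CHAIN_APPROX_NONE)
e=cv2.fitEllipse(max(cs,key=cv2.contourArea)); print(e,onplane("wrist",e[0],56,st), (onplane("wrist",e[0],56,st)[0]-o)@Rt)
P,uv=cloud("wrist",d,br,st); print("rim z",np.percentile(P[:,2],[25,50,75]))
c=p[130:260,280:370]; cv2.imwrite("pics/w7c.png",cv2.resize(c,None,fx=6,fy=6,interpolation=cv2.INTER_CUBIC)[:600] if 0 else cv2.resize(c,None,fx=4.6,fy=4.6,interpolation=cv2.INTER_CUBIC))
s=p[225:260,370:420]; p2=cv2.imread("pics/s7.png")[220:255,365:420]; cv2.imwrite("pics/s7v.png",cv2.resize(p2,None,fx=12,fy=12,interpolation=cv2.INTER_CUBIC))
E
```

```text
[[310.  220.7]
 [338.6 220.6]
 [308.9 226.9]
 [339.7 226.9]]
((323.58489990234375, 168.8464813232422), (40.93294143676758, 41.49689483642578), 153.7388153076172) [[ 598.63147555 -284.53228659   56.        ]] [ 47.3965075   -0.56349148 115.82297169]
rim z [55.17881786 55.99196496 56.55997577]
```

View pics/w7c.png

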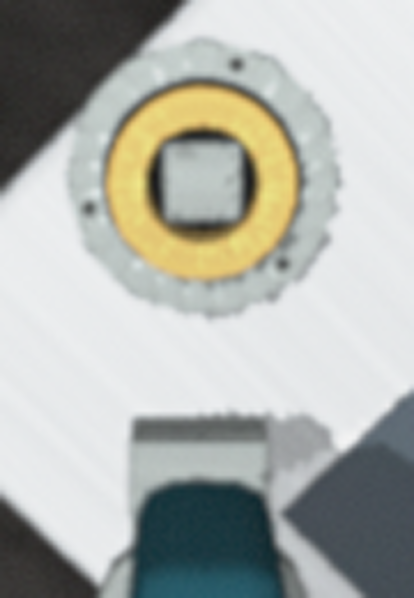

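View pics/s7v.png

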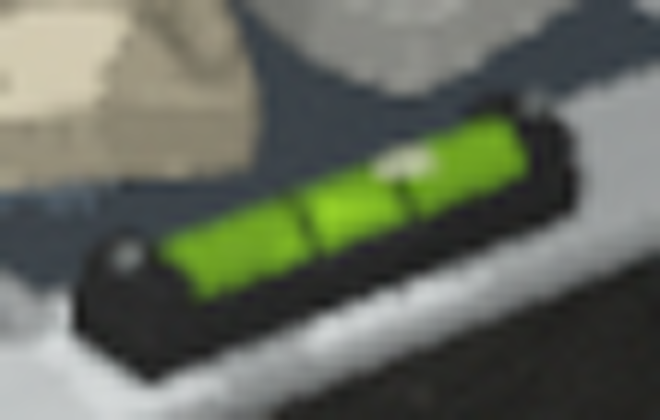

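```bash
python3 -m jog '[[0.5,0.0,0,0,0,0],[1.0,0.0,0.2,0,0,0],[1.4,0.01,0.5,0,0,0],[1.57,0.01,0.7,0,0,0],[1.57,0.01,0.7,0,0,0],[1.57,0.01,0.7,0,0,0]]'; python3 - <<'E'
from h import *
p,d,st=snap("wrist","w8"); print(st["time"],st["eef_pos"],st["wrist_force"])
Rt=np.array(st["tool_rot"]); o=np.array(st["eef_pos"])
pts=np.array([[11,-11,84.6],[11,11,84.6],[11,-11,66],[11,11,66]],float)
print(proj("wrist",o+pts@Rt.T,st).round(1))
hc=np.array([598.63,-284.53,56]); H=hc+np.array([[17.5*np.cos(a),17.5*np.sin(a),0] for a in np.linspace(0,6.28,25)])
print("head in tool",(hc-o)@Rt)
c=cv2.resize(p[170:290,265:385,::-1],None,fx=5,fy=5,interpolation=cv2.INTER_CUBIC); cv2.imwrite("pics/w8c.png",c)
E
```

```text
time: 8.12
eef_pos: [599.4, -285.3, 151.6]
tool_rot: [[0.831, 0.557, -0.001], [0.557, -0.831, -0.0], [-0.0, -0.0, -1.0]]
wrist_force: [-0.7, 0.3, -1.4]
finger_gap: 0.155
8.125 [ 599.38609726 -285.27869355  151.56464704] [-0.71524539  0.28359918 -1.44649116]
[[310.  220.7]
 [338.6 220.6]
 [308.9 226.9]
 [339.7 226.9]]
head in tool [-0.16568621 -1.01255319 95.56506304]
```

View pics/w8c.png

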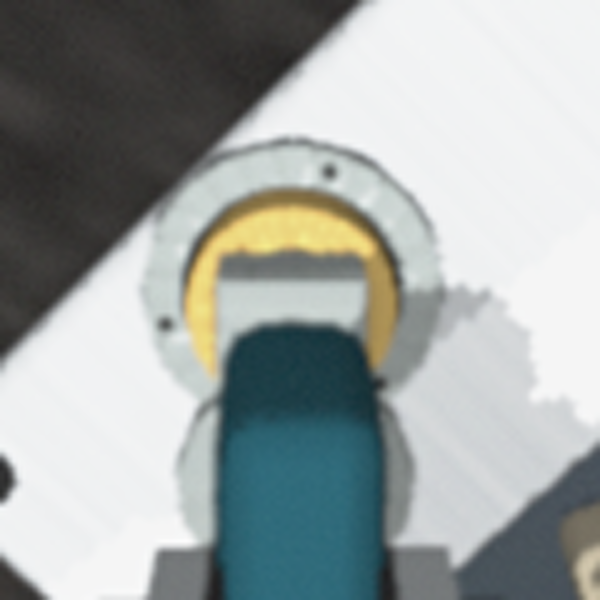

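Guard and socket centres agree across the tool (both u≈323), so I'll push down in steps and watch the force.

```bash
python3 -m jog '[[-0.01,0,0.15,0,0,0],[-0.01,0,0.3,0,0,0],[-0.01,0,0.42,0,0,0],[-0.01,0,0.48,0,0,0],[-0.01,0,0.48,0,0,0]]'; python3 -c "
from h import *
s=robot.get_state(); print(s['eef_pos'],s['wrist_force'],s['wrist_torque'])"
```

```text
time: 8.8
eef_pos: [599.3, -285.6, 137.5]
tool_rot: [[0.831, 0.557, -0.0], [0.557, -0.831, -0.0], [-0.0, 0.0, -1.0]]
wrist_force: [-1.7, 0.9, 3.2]
finger_gap: 0.153
[ 599.26916299 -285.62264613  137.54072975] [-1.666957    0.86730955  3.16950724] [ 0.09929268  0.33331224 -0.08278186]
```

```bash
python3 -m jog '[[0,0,0.06,0,0,0],[0,0,0.12,0,0,0],[0,0,0.18,0,0,0],[0,0,0.18,0,0,0]]'; python3 - <<'E'
from h import *
p,d,st=snap("wrist","w9"); print(st["time"],st["eef_pos"],st["wrist_force"],st["wrist_torque"])
c=cv2.resize(p[170:290,265:385,::-1],None,fx=5,fy=5,interpolation=cv2.INTER_CUBIC); cv2.imwrite("pics/w9c.png",c)
snap("scene","s9"); p2=cv2.imread("pics/s9.png")[180:270,300:420]; cv2.imwrite("pics/s9c.png",cv2.resize(p2,None,fx=6,fy=6,interpolation=cv2.INTER_CUBIC))
E
```

```text
time: 9.3
eef_pos: [599.5, -285.7, 132.5]
tool_rot: [[0.831, 0.557, 0.0], [0.557, -0.831, -0.001], [0.0, 0.001, -1.0]]
wrist_force: [-1.8, 0.2, 6.4]
finger_gap: 0.154
9.3 [ 599.4828139  -285.70929293  132.50807375] [-1.81811915  0.18763168  6.35660057] [0.05514148 0.52902644 0.06838808]
```

View pics/w9c.png

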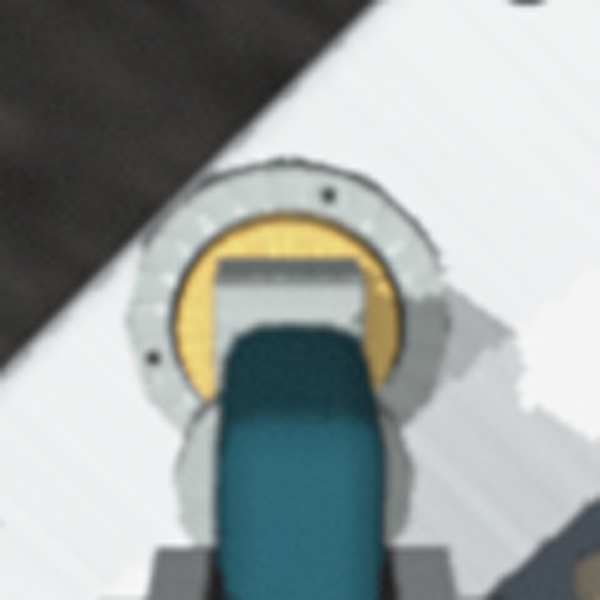

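View pics/s9c.png

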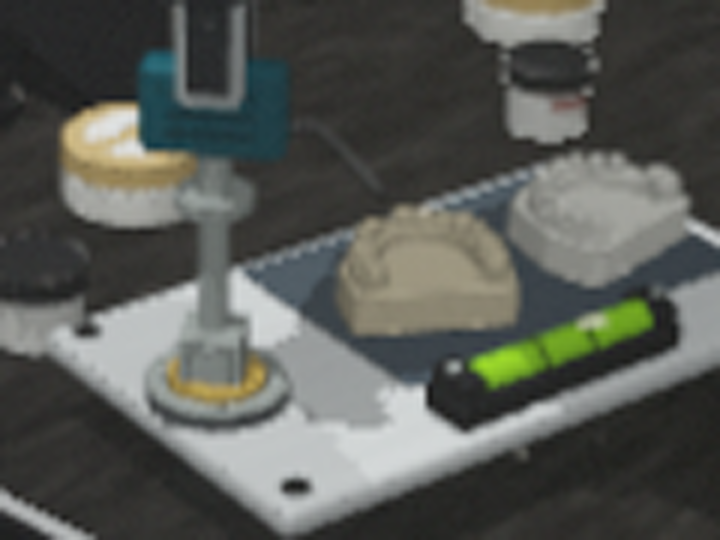

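The guard is clearly pushed down and the socket sits square in the brass ring at crop position (290,270). The force suggests 5.5 to 6 mm, so I'll press a little more.

```bash
python3 -m jog '[[0,0,0.04,0,0,0],[0,0,0.07,0,0,0],[0,0,0.07,0,0,0],[0,0,0.07,0,0,0]]'; python3 - <<'E'
from h import *
F=[]
for i in range(3):
    st=robot.get_state(); F.append(st["wrist_force"]); p,d=robot.read_camera("wrist")
print(st["time"],st["eef_pos"],np.mean(F,0),st["wrist_torque"])
h=cv2.cvtColor(p[:,:,::-1].copy(),cv2.COLOR_BGR2HSV)
br=(h[...,0]>12)&(h[...,0]<40)&(h[...,1]>80); b=np.zeros_like(br); b[195:270,290:350]=1; br&=b
P,uv=cloud("wrist",d,br,st); print("rim z now",np.percentile(P[:,2],[10,25,50,75]),len(P))
cv2.imwrite("pics/w10.png",p[:,:,::-1])
E
```

```text
time: 9.9
eef_pos: [599.7, -285.9, 131.0]
tool_rot: [[0.831, 0.557, 0.001], [0.557, -0.831, -0.001], [0.0, 0.001, -1.0]]
wrist_force: [-1.9, -0.1, 9.6]
finger_gap: 0.154
10.0 [ 599.75911429 -285.85437345  131.05894355] [-2.32855936  0.73968195  9.96816675] [0.13806967 0.66963553 0.00485975]
rim z now [44.4988824  46.60100196 47.23458754 47.82597897] 515
```

```bash
python3 -m jog '[[0,0,0,0,0,4],[0,0,0,0,0,8],[0,0,0,0,0,12],[0,0,0,0,0,16],[0,0,0,0,0,20],[0,0,0,0,0,24],[0,0,0,0,0,25],[0,0,0,0,0,25]]'; python3 - <<'E'
from h import *
F=[]
for i in range(2):
    st=robot.get_state(); F.append(st["wrist_force"]); p,d=robot.read_camera("wrist")
print(st["time"],st["eef_pos"],np.mean(F,0),st["wrist_torque"],np.round(st["q"],2))
cv2.imwrite("pics/w11.png",p[:,:,::-1])
snap("scene","s11"); p2=cv2.imread("pics/s11.png")[215:260,360:425]; cv2.imwrite("pics/s11c.png",cv2.resize(p2,None,fx=10,fy=10,interpolation=cv2.INTER_CUBIC))
E
```

```text
time: 11.05
eef_pos: [599.6, -286.2, 131.4]
tool_rot: [[0.988, 0.153, 0.001], [0.153, -0.988, -0.002], [0.001, 0.002, -1.0]]
wrist_force: [-3.5, -0.1, 9.0]
finger_gap: 0.155
11.1 [ 599.55643885 -286.16235099  131.42336445] [-3.72004678e+00 -1.74873902e-03  8.78639448e+00] [-0.1159813   1.16013831  0.00235094] [ 0.45  0.48 -0.14  1.69  0.08  0.97 -1.13]
```

View pics/w11.png

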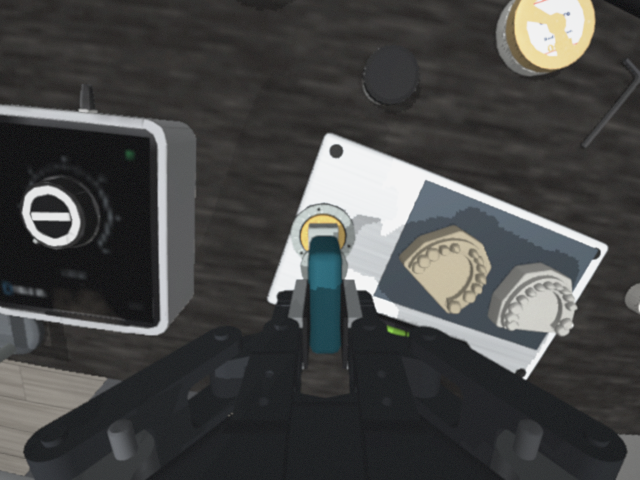

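View pics/s11c.png

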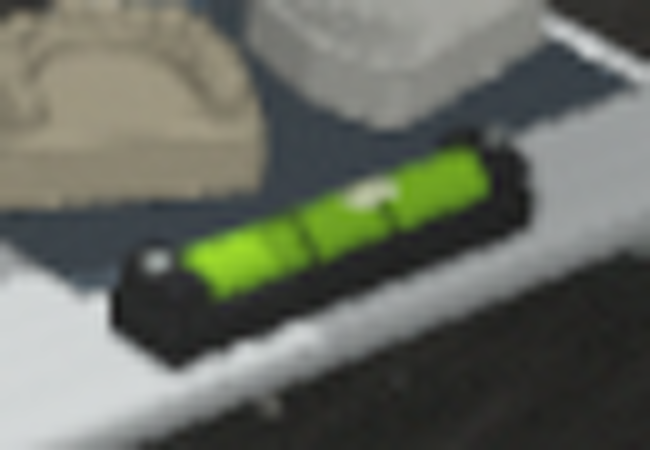

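```bash
cat > bub.py <<'E'
from h import *
def bubble(p):
    # p RGB scene; bubble = low-saturation pixels within vial; weights by desaturation
    c=p[222:258,374:412].astype(float); hsv=cv2.cvtColor(p[222:258,374:412],cv2.COLOR_RGB2HSV)
    green=((hsv[...,0]>28)&(hsv[...,0]<60)&(hsv[...,1]>120)&(hsv[...,2]>70)).astype(np.uint8)
    hull=cv2.convexHull(np.argwhere(green)[:,::-1].astype(np.int32)); m=np.zeros_like(green); cv2.fillConvexPoly(m,hull,1)
    w=np.clip((170-hsv[...,1].astype(float))/100,0,1)*m*(hsv[...,2]>120)
    v,u=np.nonzero(w); W=w[v,u]; e=np.array([[0,0]])
    b=np.array([(u*W).sum(),(v*W).sum()])/W.sum()+[374,222]
    g=np.argwhere(m)[:,::-1]+[374,222]; gc=g.mean(0); _,_,vt=np.linalg.svd(g-gc,full_matrices=False); ax=vt[0]*np.sign(vt[0][0])
    t=(g-gc)@ax
    return b,W.sum(),gc,ax,(b-gc)@ax,t.min(),t.max()
if __name__=="__main__":
    import sys
    for n in sys.argv[1:]: print(n,[np.round(x,2).tolist() for x in bubble(cv2.imread(f"pics/{n}.png")[:,:,::-1].copy())])
E
python3 bub.py scene0 s3 s7 s9 s11; python3 - <<'E'
from h import *
st=np.load("pics/w1_st.npy",allow_pickle=True).item(); d=np.load("pics/w1_d.npy")
m=np.zeros(d.shape,bool); m[240:300,272:290]=1; P,uv=cloud("wrist",d,m,st); print(np.percentile(P[:,2],[50,80,90,95,99]))
E
```

```text
scene0 [[395.09, 233.75], 23.43, [393.53, 236.81], [0.94, -0.35], 2.53, -16.02, 15.58]
s3 [[395.0, 233.86], 23.05, [393.5, 236.87], [0.94, -0.35], 2.46, -15.96, 15.64]
s7 [[397.07, 233.47], 13.66, [393.5, 236.87], [0.94, -0.35], 4.54, -15.96, 15.64]
s9 [[396.74, 233.56], 13.91, [393.25, 236.87], [0.94, -0.34], 4.41, -15.74, 15.87]
s11 [[395.31, 234.22], 14.68, [393.25, 236.87], [0.94, -0.34], 2.84, -15.74, 15.87]
[55.75394493 57.58162523 58.10447034 58.52739709 59.24696336]
```

```bash
python3 -m jog '[[-0.01,0,0.02,0,0,4],[-0.02,0,0.03,0,0,8],[-0.02,0,0.03,0,0,12],[-0.02,0,0.03,0,0,16],[-0.02,0,0.03,0,0,20],[-0.02,0,0.03,0,0,22],[-0.02,0,0.03,0,0,22]]'; python3 - <<'E'
from h import *
F=[]
for i in range(2):
    st=robot.get_state(); F.append(st["wrist_force"]); p,d=robot.read_camera("wrist")
np.save("pics/w12_st.npy",st,allow_pickle=True);np.save("pics/w12_d.npy",d)
print(st["time"],st["eef_pos"],np.mean(F,0),st["wrist_torque"],np.round(st["q"],2))
cv2.imwrite("pics/w12.png",p[:,:,::-1])
snap("scene","s12"); p2=cv2.imread("pics/s12.png")[215:260,360:425]; cv2.imwrite("pics/s12c.png",cv2.resize(p2,None,fx=10,fy=10,interpolation=cv2.INTER_CUBIC))
E
```

```text
time: 12.08
eef_pos: [598.9, -286.5, 131.2]
tool_rot: [[0.974, -0.229, 0.001], [-0.229, -0.974, -0.002], [0.002, 0.002, -1.0]]
wrist_force: [-3.1, 0.6, 11.1]
finger_gap: 0.153
12.125 [ 598.93855607 -286.52765888  131.1591676 ] [-3.28385507  0.37731679 11.15710313] [0.09796093 1.17751454 0.04943225] [ 0.39  0.48 -0.05  1.7   0.03  0.96 -1.48]
```

View pics/w12.png

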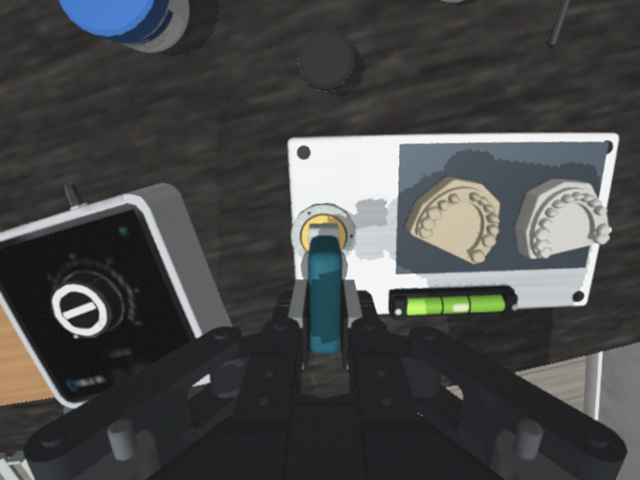

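View pics/s12c.png

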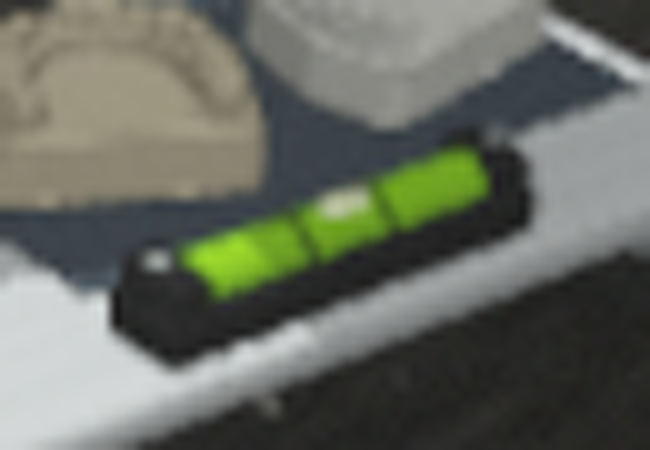

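Now the whole vial shows in the wrist view at (400–510, 303), with the bubble near (460,307) between rings at about (443,306) and (469,304). I'll zoom in and measure it.

```bash
python3 - <<'E'
from h import *
p=cv2.imread("pics/w12.png"); c=p[280:325,385:525]; cv2.imwrite("pics/w12c.png",cv2.resize(c,None,fx=5.6,fy=5.6,interpolation=cv2.INTER_CUBIC))
for r in (300,303,306): print(r,p[r,400:515,1].tolist())
E
```

```text
300 [42, 44, 43, 43, 42, 41, 57, 111, 166, 187, 187, 187, 189, 189, 188, 191, 192, 192, 194, 194, 195, 195, 197, 194, 182, 163, 159, 160, 162, 160, 160, 160, 162, 163, 162, 164, 162, 164, 166, 166, 152, 100, 87, 145, 167, 167, 168, 168, 167, 168, 168, 168, 169, 170, 170, 171, 169, 171, 170, 172, 172, 171, 171, 172, 175, 173, 174, 166, 123, 84, 121, 162, 175, 176, 176, 177, 177, 177, 178, 177, 177, 178, 179, 177, 179, 179, 178, 181, 179, 179, 182, 179, 180, 180, 182, 182, 181, 182, 183, 182, 184, 182, 166, 121, 65, 36, 34, 37, 37, 41, 41, 39, 36, 41, 34]
303 [54, 53, 52, 49, 48, 46, 61, 125, 202, 229, 231, 231, 231, 231, 231, 232, 232, 232, 233, 233, 232, 234, 234, 233, 226, 206, 188, 187, 187, 187, 187, 189, 186, 188, 189, 188, 189, 190, 189, 190, 184, 140, 84, 118, 178, 192, 191, 191, 191, 192, 191, 193, 191, 192, 193, 196, 197, 198, 198, 199, 198, 199, 200, 200, 201, 201, 200, 197, 178, 117, 100, 171, 197, 196, 197, 197, 197, 198, 197, 199, 197, 198, 198, 198, 200, 201, 200, 198, 199, 200, 198, 200, 200, 199, 200, 200, 200, 200, 200, 200, 199, 201, 202, 192, 151, 80, 35, 38, 37, 42, 40, 36, 37, 45, 57]
306 [50, 51, 51, 49, 46, 46, 89, 186, 245, 245, 244, 244, 244, 244, 244, 244, 244, 244, 244, 244, 244, 244, 244, 244, 244, 235, 216, 211, 209, 208, 210, 209, 210, 209, 210, 211, 208, 210, 210, 209, 208, 194, 117, 115, 192, 210, 209, 209, 209, 207, 209, 208, 211, 217, 227, 231, 232, 232, 232, 232, 233, 233, 233, 233, 233, 234, 232, 229, 207, 135, 108, 181, 205, 208, 204, 206, 204, 206, 203, 206, 205, 205, 204, 203, 204, 204, 204, 203, 204, 203, 203, 204, 203, 202, 203, 202, 202, 201, 202, 200, 201, 199, 202, 194, 156, 85, 39, 36, 35, 35, 37, 58, 102, 142, 158]
```

View pics/w12c.png

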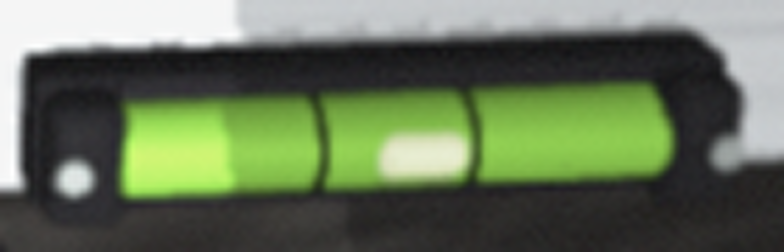

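```bash
python3 -m jog '[[-0.01,0,0,0,0,3],[-0.01,0,0,0,0,6],[-0.01,0,0,0,0,9],[-0.01,0,0,0,0,9.5],[-0.01,0,0,0,0,9.5],[-0.01,0,0,0,0,9.5]]'; python3 - <<'E'
from h import *
p,d,st=snap("wrist","w13")
print(st["time"],st["eef_pos"],np.array(st["tool_rot"]).round(3).tolist(),st["wrist_force"],st["wrist_torque"],np.round(st["q"],2))
c=p[255:315,390:530,::-1]; cv2.imwrite("pics/w13c.png",cv2.resize(c,None,fx=5.6,fy=5.6,interpolation=cv2.INTER_CUBIC))
snap("scene","s13"); p2=cv2.imread("pics/s13.png")[215:260,360:425]; cv2.imwrite("pics/s13c.png",cv2.resize(p2,None,fx=10,fy=10,interpolation=cv2.INTER_CUBIC))
p2=cv2.imread("pics/s13.png")[180:270,300:420]; cv2.imwrite("pics/s13k.png",cv2.resize(p2,None,fx=6,fy=6,interpolation=cv2.INTER_CUBIC))
E
```

```text
time: 12.98
eef_pos: [598.4, -286.5, 131.4]
tool_rot: [[0.923, -0.386, 0.001], [-0.386, -0.923, -0.002], [0.002, 0.002, -1.0]]
wrist_force: [-3.8, 1.6, 7.2]
finger_gap: 0.155
12.975 [ 598.36332043 -286.54506937  131.38349642] [[0.923, -0.386, 0.001], [-0.386, -0.923, -0.002], [0.002, 0.002, -1.0]] [-3.7550208   1.6239595   7.16913736] [0.18883716 1.08529376 0.07295257] [ 0.36  0.48 -0.02  1.7   0.01  0.96 -1.63]
```

View pics/w13c.png

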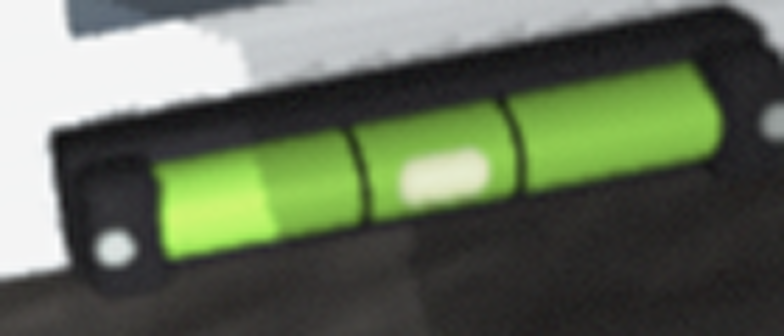

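View pics/s13c.png

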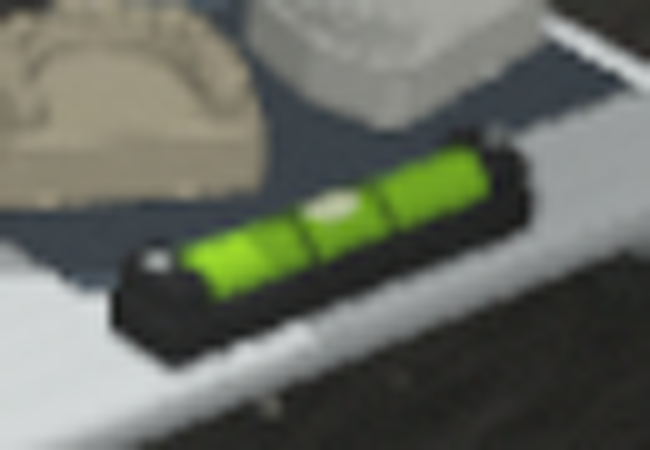

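View pics/s13k.png

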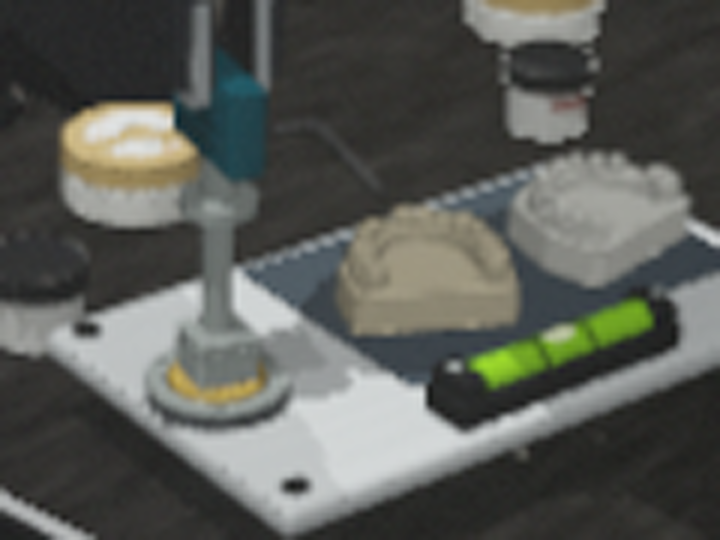

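The wrist view puts the bubble centre at crop 445 against 441 for the middle of the rings, about −0.5 mm. The scene view agrees. Next I'll check guard depth, tilt and steadiness.

```bash
python3 -m jog '[[0,0,0.02,0,0,0],[0,0,0.02,0,0,0],[0,0,0.02,0,0,0],[0,0,0.02,0,0,0]]'; python3 - <<'E'
from h import *
F=[]
for i in range(4):
    st=robot.get_state(); F.append(st["wrist_force"]); p,d=robot.read_camera("wrist")
print(st["time"],st["eef_pos"],np.array(F).round(1).tolist())
cv2.imwrite("pics/w14.png",p[:,:,::-1])
h=cv2.cvtColor(p[:,:,::-1].copy(),cv2.COLOR_BGR2HSV)
br=(h[...,0]>12)&(h[...,0]<40)&(h[...,1]>80); b=np.zeros_like(br); b[200:262,290:352]=1; br&=b
P,uv=cloud("wrist",d,br,st); print("rim z now",np.percentile(P[:,2],[10,25,50,75,90]),len(P))
c=p[200:300,270:380,::-1]; cv2.imwrite("pics/w14c.png",cv2.resize(c,None,fx=5.6,fy=5.6,interpolation=cv2.INTER_CUBIC))
c=p[255:315,390:530,::-1]; cv2.imwrite("pics/w14v.png",cv2.resize(c,None,fx=5.6,fy=5.6,interpolation=cv2.INTER_CUBIC))
E
```

```text
time: 13.58
eef_pos: [598.4, -286.6, 131.3]
tool_rot: [[0.923, -0.386, 0.001], [-0.386, -0.923, -0.002], [0.002, 0.002, -1.0]]
wrist_force: [-2.7, 1.0, 9.4]
finger_gap: 0.155
13.725 [ 598.33189478 -286.65186896  131.30755153] [[-2.7, 1.0, 9.4], [-4.2, 0.9, 10.4], [-3.7, 1.1, 9.7], [-3.3, 1.0, 10.7]]
rim z now [45.11327971 46.86702004 47.46148406 47.98925902 48.56243085] 555
```

View pics/w14c.png

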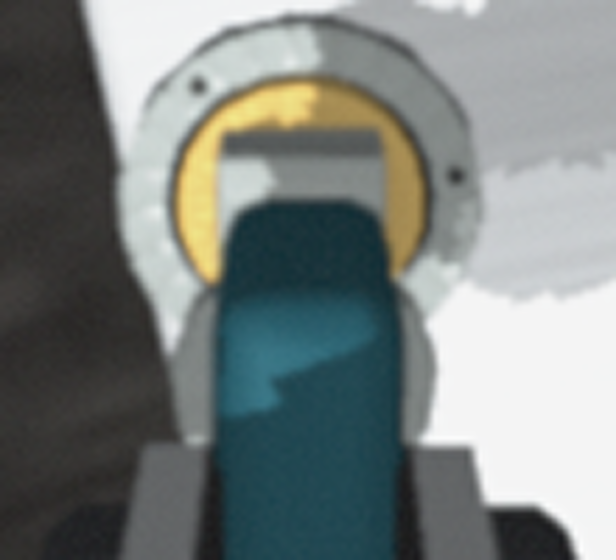

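View pics/w14v.png

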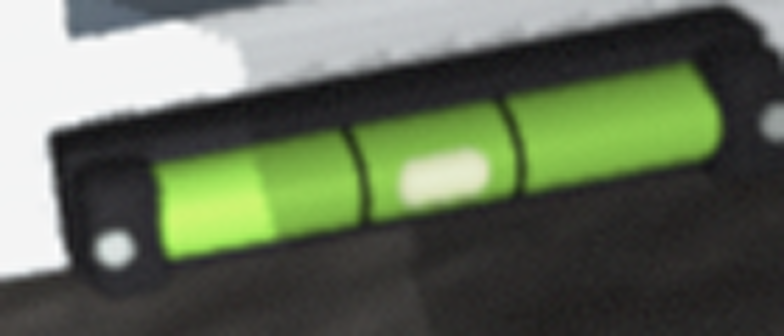

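The socket is centred in the guard ring (both at crop u≈301), the guard is about 8.5 mm down, and the bubble is steady between the lines. I'm handing in.

```bash
python3 -c "
from workcell import robot
print(robot.finish_job()); s=robot.get_state(); print(s['time'],s['eef_pos'],s['wrist_force'],s['finger_gap'])"
```

```text
the job is handed in; nothing more can be done
None
the job is handed in; nothing more can be done
```

I lifted the key about 28 mm off the hook, drew it out 85 mm and carried it to the screw. I pressed it on through the guard and turned the tool about 56° clockwise, with part of that taken up by play. I handed in at about 13.7 s with the key still gripped and pressed down.

**Last checks before handing in:**
- **Bubble:** the wrist camera put it about 0.5 mm short of centre, between the lines, and two pictures 0.7 s apart showed no change. The scene camera agreed at its coarser resolution.
- **Guard:** its rim stood at about 47.5 mm against 56 mm at the start, so it was pushed down about 8.5 mm. The push was about 10 N on the wrist reading.
- **Key:** it looked upright and centred in the guard ring, with the fingers holding it at a 13 mm reading on the 15 mm handle.
- **Models and jar:** I never went near them, and the models look unmoved in the last pictures. I did not measure them.

**What disagreed:**
- **Camera positions:** the top and scene cameras placed the screw 5 to 13 mm away from where the wrist camera did. I relied on the wrist camera, comparing the key and the screw head in the same picture.
- **Starting bubble offset:** it read 13 to 17 mm depending on the view, so I turned in stages and measured again each time.
- **Sideways force:** a steady 3 to 4 N remained on the wrist while seated, and small sideways corrections did not remove it.

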